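Tip the feed roller out of its parts tray

TASK

Slide the jaw of the tipping cradle shut on the blue parts tray until the tray is held firmly against the backstop, without crushing it. Then lift the cradle by its handle to the 40 degree mark (never past 50) and hold it there about a second, so that the roller rolls out by itself, untouched, into the grey catch tray, and lower it gently, without letting it drop, until it rests level again with the empty tray still clamped in it. Leave everything else where it is.

Things in the scene. Friction and masses are not known exactly. Their poses are not given: they have to be found in the camera images.
- stand: Fixed tipping stand: steel base 300 x 200 mm and hinged aluminium platform (the cradle). Origin on the table; x along the hinge (away from the robot), y towards the handle, z up. Hinge axis at y -70, z 50 mm. Level, the platform's top is at z 60 and spans x -138..112, y -75..75 mm. A protractor arc at its +x end has a thick mark at 40 degrees.
- cradle (a joint): Tilt of the cradle in rad: 0 = level, resting on its stop; grows as the handle side rises (the -y side is then the low, pouring side). Stiff hinge (about 1.3 Nm): it stays where it is left. Lifting at the handle takes about 10 N.
- cradle_handle (a point): Middle of the cradle's handle: black round bar, diameter 14 mm, 130 mm long, parallel to the hinge axis and 236 mm from it, carried by two rods at its ends (110 mm clear between), 90 mm clear of the platform's edge. Level, it is at x 0, y 165, z 75 mm of the stand. It moves with the cradle.
- jaw: Sliding jaw on the cradle: steel block 24 x 90 x 40 mm (x, y, z) with a black post. Origin under its middle, on the platform. Slides along the stand's +x towards the tray (75 mm of travel from x -116, fully open) with 8 N of drag, and stays where left. Its rubber spring pad (80 x 30 mm) has its face 24 mm ahead of the origin; it yields 5 mm at 4 N/mm, then is solid.
- jaw_grip (a point): Point to hold the jaw by: in the black post, 18 x 18 mm, standing 40 to 85 mm above the platform; this point is 70 mm above the platform.
- tray: Blue plastic parts tray lying loose on the cradle between the jaw and a steel backstop. 110 (x) x 120 (y) x 45 mm, walls 3.5, floor 4 mm, about 0.12 kg. Origin under its middle. Its -y side is an open mouth with a 2.5 mm sill, towards the catch tray. The backstop (90 x 38 mm) does not give; its face is set anywhere from x 65 to 85 mm of the stand, not reported.
- roller: Turned aluminium feed roller lying in that tray: diameter 40 mm, 70 mm long (90 with its journals), about 0.25 kg. Origin at its centre, its axis along its own x.
- catcher: Fixed grey catch tray on the table below the mouth: 200 (x) x 190 (y) mm outside, walls 6 mm, its wall beside the stand (+y) 30 mm high with a sloping lip that rises to 40 mm under the tray's mouth, the far wall 80 mm, the ends 60 mm. Origin under its middle.
- catcher_in (a point): Centre of the catch tray's inner floor, 6 mm above the table.
- spare_tray: Bystander: a like blue parts tray standing empty on the table. Origin under its middle.
- reel: Bystander: white reel lying flat, diameter 150, height 25 mm. Origin under its middle.
- notebook: Bystander: spiral notebook, 150 x 210 x 13 mm. Origin under its middle.
- oil: Bystander: white oil bottle, diameter 42, height 110 mm, near the handle. Origin under its middle.
- driver: Bystander: black screwdriver 190 mm long, lying on the table beyond the handle. Origin under its middle.
- mug: Bystander: white mug, diameter 80, height 90 mm. Origin under its middle.
- gauge: Bystander: steel gauge block 90 x 35 x 30 mm. Origin under its middle.
Things that resemble listed ones, but are neither listed nor needed, are in the scene too. What is shaped like the roller but pink is not meant. Leave any white look-alike of the tray alone.

How it is judged:
By the outcome, as a careful person would: the job done as asked, in the order asked, and still so for the second after the job is handed in, with the robot touching nothing.
It also fails if it takes over 56 s, if anything falls off the work surface, if the arm or the gripper's body presses on something with over 40 N, if the wrist force passes 120 N, or if a joint passes its speed limit or range.

ROBOT

A 6-joint arm with a two-finger parallel gripper is mounted at the origin on the work surface. World frame = base frame: x ahead of the robot, y to its left, z up, the work surface at z = 0. Lengths are in mm, angles in rad, forces in N, time in s.
With the tool pointing down it reaches from about 350 to 925 mm from the base axis. Payload 6.4 kg.
Tool frame: the origin (TCP) lies midway between the tips of the shut fingers; the grasp point (between the pads) lies 19 mm behind it (env.hold_point_z is the distance from the TCP to the grasp point, in mm); z points along the fingers, y is the line along which they close (so a half turn about z gives the same grasp; the last joint's range is limited). The gripper opens to 85 mm and grips with 20 to 120 N. Pads are 22 mm wide; open, the fingers measure 114 mm over their backs; the gripper's body (76 mm by 85 mm) begins 54 mm behind the grasp point. The pads swing forward as they close: fully open they stand 13 mm farther back than shut.
Start: joints at [1.081, 0.245, 1.558, -0, 1.339, -0.174], TCP at [201.872, 617.869, 231.29] pointing down, gripper open.
Joint ranges: [-3.13, 3.13], [-1.02, 2.26], [0.13, 2.54], [-0.95, 4.09], [0.21, 2.88], [-2.74, 2.74]. Speed limits (rad/s): [2.57, 2.57, 3.14, 3.14, 3.14, 3.14].

INTERFACE

Orientations are given as [roll, pitch, yaw] about the fixed x, y, z axes, in that order (R = Rz(yaw) Ry(pitch) Rx(roll)).
In Python, from bench import env gives the robot as it stands.
- The arm moves only by the tool step_arm, never from a script. Its arguments are lists of equal length, an entry for each row: "xyz": the shift along the tool's x, y, z scaled (see below), a list of three; "delta_rot": the turn, a rotation vector about the tool's x, y, z scaled (see below), a list of three. A call has 1 to 8 rows; each row is the pose to reach, as a shift and turn from the pose commanded when the call began, along the tool's axes at that moment, turning the shorter way round; what a row does not reach only later rows make up. The controller multiplies each number of a shift by 0.4 m and each number of a turn by 360 degrees. A row lasts 1/8 s, in which the tool goes at most 62.5 mm and 10.7 degrees, less where a joint would pass 70% of its speed; a pose out of reach is approached as far as the arm can. A call with a number of a shift or a turn outside -1 to 1 is refused whole. A call with a gripper value outside its range is refused whole. "gripper" is the opening, from -1 (shut) to 1 (fully open), set as the call begins (left out, the last holds). The fingers move at their own pace and stop on an object; "grip_force" is the grip in N (left out, the last holds). Time passes only in rows, so rows that repeat a pose let the fingers close. It gives the time, the measured TCP pose, the force, the opening and the grip force at its end, in the units of the state.
- env.observe(): the state, without advancing time (a new reading comes with each control period).
- env.get_image(name): name is "scene" or "top" or "wrist"; returns the picture (384x512x3 uint8, red, green, blue); there is no depth.
- env.camera_info(name): a dict with "fx", "fy", "cx", "cy" (pixels), "k1" (the pictures are not rectified: a ray, as slopes to the right and down, at radius r is drawn at 1 + k1 r^2 times it, then the intrinsics apply), "pose" (4x4, takes a point from camera to world coordinates). Camera axes: x right, y down, z forward; pixel columns grow to the right and rows downward; lengths in mm; the calibration is good to about 2 mm. A picture is of the moment at which its call begins: read the wrist's pose just before it. camera_info takes no time and is no camera call; for the wrist camera it gives the pose at the moment of the call.
- env.close_job(): hands the job in; it is judged then, once.
The state is a dict: "time_s": time; "joint_positions": joint angles; "joint_velocities": joint speeds; "joint_torque": joint torques, N m; "tcp_pos": TCP position; "tool_rot": TCP orientation; "force": force on the tool from outside, world axes, zero at the start; "torque": the same for the moment, N m; "finger_gap": finger opening in mm; "finger_force": force on a finger pad.
Only numpy, scipy, OpenCV 4.12 (cv2) and the standard library are available. Lean on these libraries where they do the work, as an engineer would, in place of code of your own. Each camera call takes 0.05 s, during which the arm holds its last target. There are 200 camera calls.

## Working session

There is one attempt and no reset: what is moved stays moved. The work goes in short steps, Python scripts to look and compute and a tool call to move; the robot and the scene stay as the last step left them, time stands still between calls to the robot, and variables do not carry over. Pictures are saved under pics/ and viewed, at most 10 in all, crops included, and the job is handed in when it is done.

Besides the shell and the picture viewer there is one more tool, called after "Call:" as name(argument=value, ...) on one line, values as JSON. step_arm: Moves the arm, as the interface text tells. Shifts and turns lie within -1 to 1; 1 stands for 0.4 m of shift or 360 degrees of turn. Its arguments: {"type":"object","properties":{"xyz":{"type":"array"},"delta_rot":{"type":"array"},"gripper":{"type":"number"},"grip_force":{"type":"number"}},"required":["xyz","delta_rot"]}

```bash
mkdir -p pics; ls; python3 - <<'E'
from bench import env
import cv2,json,numpy as np
for n in ("scene","top"):
    im=env.get_image(n); c=env.camera_info(n)
    print(n,{k:(np.round(v,3).tolist()) for k,v in c.items()})
    cv2.imwrite(f"pics/{n}0.png",cv2.resize(im[:,:,::-1],(800,600),interpolation=cv2.INTER_CUBIC))
    np.save(f"{n}0.npy",im)
o=env.observe(); print({k:np.round(v,3).tolist() for k,v in o.items()})
E
```

```text
pics
scene {'fx': 425.042, 'fy': 425.042, 'cx': 254.56, 'cy': 191.539, 'k1': -0.046, 'pose': [[-0.399, 0.526, -0.751, 1577.244], [0.917, 0.21, -0.34, 464.647], [-0.021, -0.824, -0.566, 861.428], [0.0, 0.0, 0.0, 1.0]]}
top {'fx': 372.485, 'fy': 372.485, 'cx': 250.969, 'cy': 187.737, 'k1': -0.042, 'pose': [[0.002, -0.981, 0.193, 318.233], [-1.0, -0.004, -0.014, 15.665], [0.015, -0.193, -0.981, 1295.28], [0.0, 0.0, 0.0, 1.0]]}
{'time_s': 0.1, 'joint_positions': [1.081, 0.246, 1.559, 0.0, 1.339, -0.174], 'joint_velocities': [0.001, -0.002, -0.002, -0.001, 0.0, -0.001], 'joint_torque': [-0.0, -43.067, -32.713, -0.0, 0.003, 0.0], 'tcp_pos': [201.596, 617.4, 230.279], 'tool_rot': [-3.14, -0.0, 2.826], 'force': [-0.89, 0.076, 0.479], 'torque': [0.015, 0.006, -0.027], 'finger_force': 0.0, 'finger_gap': 85.278}
```

View pics/scene0.png

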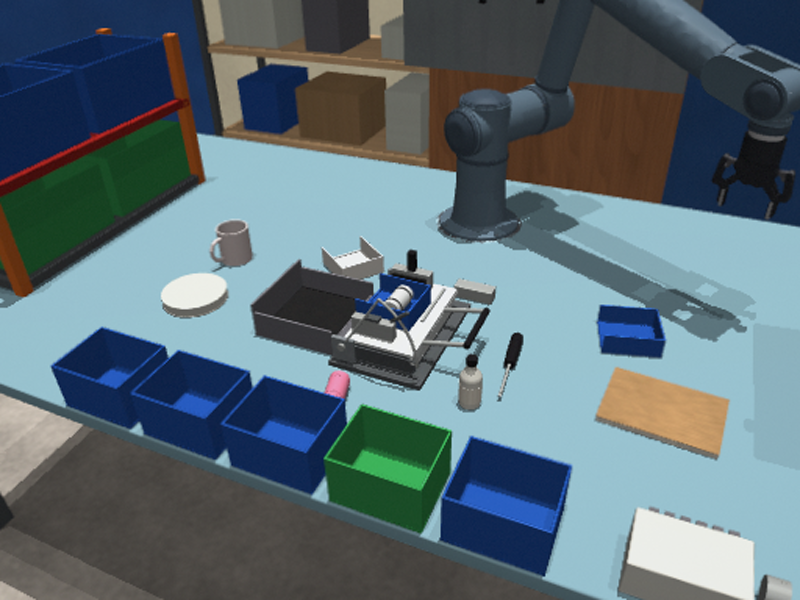

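View pics/top0.png

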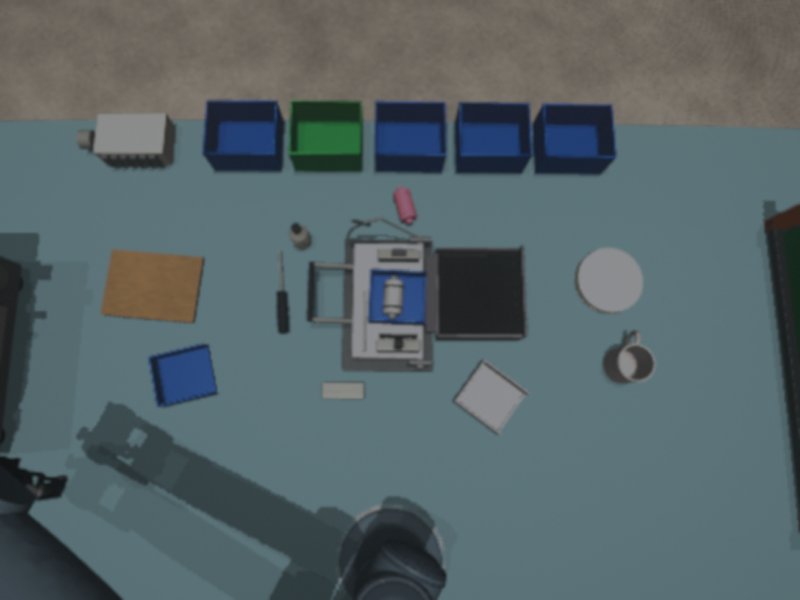

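Scene view: the stand is at about (395,330), with the handle at (478,328), the jaw post at (412,262), the blue tray holding the grey roller at (402,298) and the grey catcher at (310,310). In the top view, the handle bar is at (312,292), the post at (398,343), the tray at (397,297) and the catcher at (480,292).

Candidates in the top view are the blue tray on the cradle (397,297), the blue spare on the table (184,375) and a white look-alike (490,397). For the roller they are the grey one in the tray (394,297) and a pink one (405,205). The blue tray on the cradle with the grey roller in it is the one meant. I'll confirm that in an enlarged crop.

```bash
cat > h.py <<'E'
import numpy as np,cv2
from bench import env
def cam(n): return env.camera_info(n)
def pix2w(c,u,v,z):
    x,y=(u-c['cx'])/c['fx'],(v-c['cy'])/c['fy']; a,b=x,y
    for _ in range(20):
        s=1+c['k1']*(a*a+b*b); a,b=x/s,y/s
    P=np.array(c['pose']); d=P[:3,:3]@[a,b,1]; o=P[:3,3]
    return o+d*(z-o[2])/d[2]
def w2pix(c,p):
    P=np.array(c['pose']); q=(np.asarray(p,float)-P[:3,3])@P[:3,:3]
    s=q[...,:2]/q[...,2:]; s=s*(1+c['k1']*(s**2).sum(-1,keepdims=True))
    return s*[c['fx'],c['fy']]+[c['cx'],c['cy']]
def stand2w(p,pose):
    x,y,t=pose; p=np.asarray(p,float); c,s=np.cos(t),np.sin(t)
    return np.stack([x+c*p[...,0]-s*p[...,1],y+s*p[...,0]+c*p[...,1],p[...,2]],-1)
E
python3 - <<'E'
import numpy as np,cv2
a=np.load('top0.npy')[134:248,190:345]
cv2.imwrite('pics/topc.png',cv2.resize(cv2.convertScaleAbs(a[:,:,::-1],alpha=1.3),None,fx=5,fy=5,interpolation=cv2.INTER_CUBIC))
a=np.load('scene0.npy')[150:255,200:350]
cv2.imwrite('pics/scenec.png',cv2.resize(a[:,:,::-1],None,fx=5,fy=5,interpolation=cv2.INTER_CUBIC))
E
```

```text
(no output)
```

View pics/topc.png

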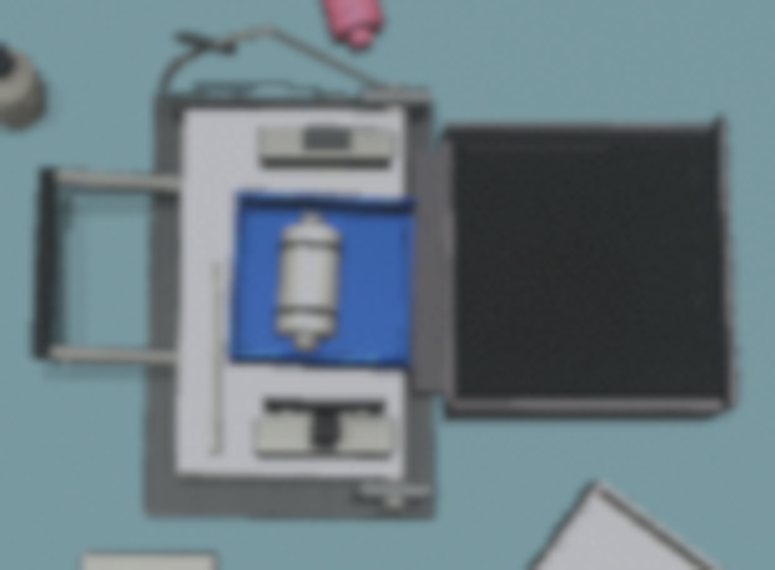

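View pics/scenec.png

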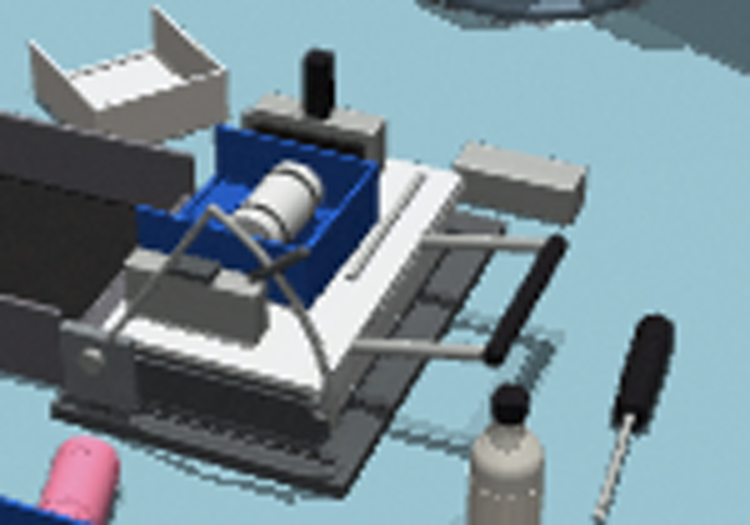

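The crops confirm it: a blue open-mouthed tray on the cradle holding the grey-white roller. The jaw with its post is at top-crop (325,430), the backstop at (325,148), and the handle bar runs from (47,170) to (41,355).

```bash
cat > m.py <<'E'
from h import *
from scipy.optimize import least_squares
ct,cs=cam('top'),cam('scene')
T=lambda p:(np.array(p,float)+.5)/5-.5+[190,134]
S=lambda p:(np.array(p,float)+.5)/5-.5+[200,150]
M=np.array([[112,75,60],[-138,75,60],[-138,-75,60],[112,-75,60],[65,165,75],[-65,165,75]])
pt=T([(182,107),(176,473),(403,475),(404,105),(47,170),(41,355)])
Ms=np.array([[65,165,75],[-65,165,75],[-138,75,60]]); ps=S([(495,357),(559,240),(463,178)])
f=lambda q:np.r_[(w2pix(ct,stand2w(M,q))-pt).ravel(),(w2pix(cs,stand2w(Ms,q))-ps).ravel()]
r=least_squares(f,[560,0,0]); q=r.x; print('stand',q,'\n',np.round(r.fun.reshape(-1,2),1).tolist())
t=q[2]
def loc(c,p,z):
    w=pix2w(c,*p,z); d=w[:2]-q[:2]; return np.round([np.cos(t)*d[0]+np.sin(t)*d[1],-np.sin(t)*d[0]+np.cos(t)*d[1]],1),np.round(w,1)
print('post top',loc(ct,T((325,410)),145),loc(cs,S((319,54)),145))
print('tray corners z105',[loc(ct,T(p),105)[0] for p in [(237,195),(412,202),(409,363),(231,360)]])
print('jaw top z100 back/front', [loc(ct,T(p),100)[0] for p in [(255,452),(392,454),(258,418),(390,418)]])
print('backstop top z98',[loc(ct,T(p),98)[0] for p in [(260,166),(392,164)]])
print('oil cap',loc(cs,S((511,390)),110)[1],'handle',stand2w([0,165,75],q))
E
python3 m.py
```

```text
stand [ 5.62833847e+02  8.96328240e+00 -2.10269035e-03] 
 [[0.0, 0.1], [-0.0, -0.3], [-0.1, -0.4], [-0.8, 0.8], [-0.2, -0.5], [-0.2, 0.6], [-0.7, 0.3], [-0.3, 0.2], [-0.2, -1.0]]
post top (array([-106.7,  -21.6]), array([456.1, -12.4, 145. ])) (array([-115.9,  -20.6]), array([446.9, -11.3, 145. ]))
tray corners z105 [array([39.6, 35.4]), array([ 35.7, -79.5]), array([-71.1, -76.8]), array([-69.8,  38.1])]
jaw top z100 back/front [array([-128.6,   22.2]), array([-129.4,  -65.8]), array([-106.7,   20.4]), array([-106.2,  -64.7])]
backstop top z98 [array([61.1, 20.6]), array([ 63.1, -66.9])]
oil cap [692.8 205.7 110. ] handle [563.18079051 173.96291764  75.        ]
```

Stand pose fits at (563, 9), yaw about 0. The jaw post should be near world (447,-12) and fully open. Moving towards it.

Call:
step_arm(xyz=[[-0.13, -0.16, 0], [-0.26, -0.32, 0], [-0.39, -0.48, 0], [-0.525, -0.65, 0], [-0.525, -0.65, 0], [-0.525, -0.65, 0]], delta_rot=[[0, 0, -0.012], [0, 0, -0.025], [0, 0, -0.038], [0, 0, -0.0502], [0, 0, -0.0502], [0, 0, -0.0502]], gripper=1)

```text
time_s: 0.85
tcp_pos: [321.2, 303.0, 230.9]
tool_rot: [-3.141, -0.0, 3.138]
force: [-1.0, 0.8, 0.6]
finger_gap: 85.5
finger_force: 0.0
```

Call:
step_arm(xyz=[[-0.055, -0.14, 0], [-0.11, -0.28, 0], [-0.165, -0.42, 0.02], [-0.22, -0.56, 0.05], [-0.275, -0.7, 0.07], [-0.3155, -0.794, 0.078], [-0.3155, -0.794, 0.078], [-0.3155, -0.794, 0.078]], delta_rot=[[0, 0, 0], [0, 0, 0], [0, 0, 0], [0, 0, 0], [0, 0, 0], [0, 0, 0], [0, 0, 0], [0, 0, 0]])

```text
time_s: 1.85
tcp_pos: [446.4, -11.8, 199.7]
tool_rot: [3.141, -0.001, 3.141]
force: [-0.1, 0.6, -0.4]
finger_gap: 85.8
finger_force: 0.0
```

```bash
python3 - <<'E'
from h import *
c=cam('wrist'); im=env.get_image('wrist'); np.save('w1.npy',im)
im=im[:,:,::-1].copy()
for p in [(447,-12,145),(447,-12,100),(498,174,75),(628,174,75)]: 
    u=w2pix(c,np.array(p)); print(p,u.round(1))
print(np.round(c['pose'],3).tolist(), env.observe()['tcp_pos'])
cv2.imwrite('pics/w1.png',cv2.resize(im,(768,576)))
E
```

```text
(447, -12, 145) [255.2 217.6]
(447, -12, 100) [255.3 195.9]
(498, 174, 75) [460.7 240.3]
(628, 174, 75) [436.9 355.1]
[[0.001, 0.951, 0.31, 365.602], [1.0, -0.001, 0.0, -11.413], [0.001, 0.31, -0.951, 342.29], [0.0, 0.0, 0.0, 1.0]] [446.37575109 -11.35443036 199.85037219]
```

View pics/w1.png

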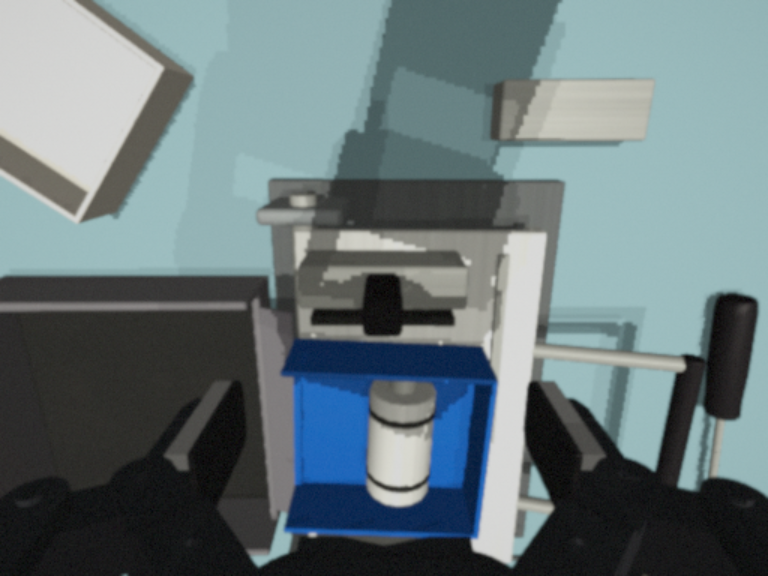

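The wrist view shows the black post top at about (383,320) and the tray and roller as expected at (400,440). The open fingers straddle the post. Descending and gripping.

Call:
step_arm(xyz=[[0, 0, 0.05], [0, 0, 0.1], [0, 0, 0.15], [0, 0, 0.19], [0, 0, 0.2145], [0, 0, 0.2145]], delta_rot=[[0, 0, 0], [0, 0, 0], [0, 0, 0], [0, 0, 0], [0, 0, 0], [0, 0, 0]])

```text
time_s: 2.65
tcp_pos: [446.4, -11.8, 113.8]
tool_rot: [3.141, -0.001, -3.141]
force: [-0.2, -0.8, -0.0]
finger_gap: 85.2
finger_force: 0.0
```

Call:
step_arm(xyz=[[0, 0, 0], [0, 0, 0], [0, 0, 0], [0, 0, 0], [0, 0, 0], [0, 0, 0]], delta_rot=[[0, 0, 0], [0, 0, 0], [0, 0, 0], [0, 0, 0], [0, 0, 0], [0, 0, 0]], gripper=-1, grip_force=60)

```text
time_s: 3.4
tcp_pos: [447.0, -12.7, 114.8]
tool_rot: [-3.14, 0.0, 3.141]
force: [-1.5, -5.4, 4.7]
finger_gap: 17.2
finger_force: 59.5
```

Call:
step_arm(xyz=[[-0.01, 0, 0], [-0.02, 0, 0], [-0.03, 0, 0], [-0.04, 0, 0], [-0.05, 0, 0], [-0.06, 0, 0], [-0.07, 0, 0], [-0.08, 0, 0]], delta_rot=[[0, 0, 0], [0, 0, 0], [0, 0, 0], [0, 0, 0], [0, 0, 0], [0, 0, 0], [0, 0, 0], [0, 0, 0]])

```text
time_s: 4.4
tcp_pos: [477.8, -12.9, 114.7]
tool_rot: [-3.14, -0.004, 3.141]
force: [-9.1, -6.4, 10.5]
finger_gap: 17.0
finger_force: 60.4
```

Call:
step_arm(xyz=[[-0.005, 0, 0], [-0.01, 0, 0], [-0.015, 0, 0], [-0.02, 0, 0], [-0.025, 0, 0]], delta_rot=[[0, 0, 0], [0, 0, 0], [0, 0, 0], [0, 0, 0], [0, 0, 0]])

```text
time_s: 5.03
tcp_pos: [487.6, -12.9, 114.7]
tool_rot: [-3.14, -0.004, 3.141]
force: [-10.6, -5.6, 10.4]
finger_gap: 17.2
finger_force: 60.3
```

Call:
step_arm(xyz=[[-0.003, 0, 0], [-0.006, 0, 0], [-0.009, 0, 0], [-0.011, 0, 0]], delta_rot=[[0, 0, 0], [0, 0, 0], [0, 0, 0], [0, 0, 0]])

```text
time_s: 5.52
tcp_pos: [492.0, -13.0, 114.7]
tool_rot: [-3.14, -0.004, 3.141]
force: [-9.5, -6.1, 10.7]
finger_gap: 17.1
finger_force: 60.3
```

```bash
python3 - <<'E'
from h import *
im=env.get_image('wrist'); np.save('w2.npy',im)
cv2.imwrite('pics/w2.png',cv2.resize(im[:,:,::-1],(768,576)))
E
```

```text
(no output)
```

View pics/w2.png

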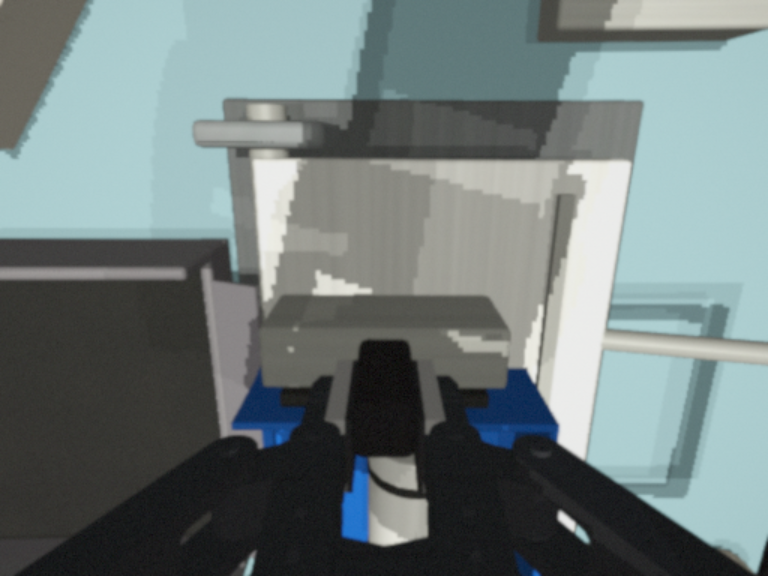

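The wrist view shows the pad at (385,397) against the tray wall, pushing it squarely. The force is still only drag, so I'll continue.

Call:
step_arm(xyz=[[-0.0025, 0, 0], [-0.005, 0, 0], [-0.0075, 0, 0], [-0.01, 0, 0]], delta_rot=[[0, 0, 0], [0, 0, 0], [0, 0, 0], [0, 0, 0]])

```text
time_s: 6.08
tcp_pos: [496.0, -13.0, 114.7]
tool_rot: [-3.14, -0.004, 3.141]
force: [-10.4, -5.9, 10.6]
finger_gap: 17.0
finger_force: 60.4
```

Call:
step_arm(xyz=[[-0.0025, 0, 0], [-0.005, 0, 0], [-0.0075, 0, 0]], delta_rot=[[0, 0, 0], [0, 0, 0], [0, 0, 0]])

```text
time_s: 6.45
tcp_pos: [499.0, -13.0, 114.7]
tool_rot: [-3.14, -0.004, 3.141]
force: [-11.0, -6.9, 10.8]
finger_gap: 17.5
finger_force: 60.4
```

Call:
step_arm(xyz=[[-0.0025, 0, 0], [-0.005, 0, 0], [-0.0075, 0, 0]], delta_rot=[[0, 0, 0], [0, 0, 0], [0, 0, 0]])

```text
time_s: 6.82
tcp_pos: [500.7, -13.0, 114.7]
tool_rot: [-3.14, -0.008, -3.141]
force: [-17.5, -6.4, 16.9]
finger_gap: 17.1
finger_force: 61.0
```

Call:
step_arm(xyz=[[-0.0025, 0, 0], [-0.004, 0, 0], [-0.004, 0, 0]], delta_rot=[[0, 0, 0], [0, 0, 0], [0, 0, 0]])

```text
time_s: 7.2
tcp_pos: [501.6, -13.0, 114.7]
tool_rot: [-3.14, -0.01, -3.141]
force: [-20.1, -6.9, 18.6]
finger_gap: 17.5
finger_force: 61.3
```

Call:
step_arm(xyz=[[-0.0025, 0, 0], [-0.004, 0, 0], [-0.004, 0, 0]], delta_rot=[[0, 0, 0], [0, 0, 0], [0, 0, 0]])

```text
time_s: 7.58
tcp_pos: [502.5, -13.0, 114.7]
tool_rot: [-3.14, -0.012, -3.141]
force: [-24.5, -8.0, 20.4]
finger_gap: 16.9
finger_force: 61.7
```

The pad carries about 14 N, roughly 3.5 mm of compression. Opening and retreating upward.

Call:
step_arm(xyz=[[0, 0, 0], [0, 0, 0], [0, 0, 0], [0, 0, 0], [0, 0, -0.05], [0, 0, -0.12], [0, 0, -0.19], [0, 0, -0.22]], delta_rot=[[0, 0, 0], [0, 0, 0], [0, 0, 0], [0, 0, 0], [0, 0, 0], [0, 0, 0], [0, 0, 0], [0, 0, 0]], gripper=1)

```text
time_s: 8.57
tcp_pos: [507.3, -12.3, 204.0]
tool_rot: [-3.141, 0.003, 3.141]
force: [0.1, 0.6, 0.2]
finger_gap: 85.5
finger_force: 0.0
```

```bash
python3 - <<'E'
from h import *
o=env.observe(); print(o['tcp_pos'],o['force'])
c=cam('wrist')
im=env.get_image('wrist'); a=env.get_image('top')[134:248,190:345]; 
cv2.imwrite('pics/t3.png',np.hstack([cv2.resize(cv2.convertScaleAbs(a[:,:,::-1],alpha=1.3),(400,294),interpolation=cv2.INTER_CUBIC),cv2.resize(im[:,:,::-1],(392,294))]))
q=(562.83,8.96,-.002)
print('handle ends in half px', w2pix(c,stand2w([[-65,165,75],[65,165,75]],q)))
E
```

```text
[507.29042107 -12.27516718 204.00655701] [0.08251971 0.622242   0.16093555]
handle ends in half px [[472.68106274 173.69289964]
 [445.0529291  301.56052743]]
```

View pics/t3.png

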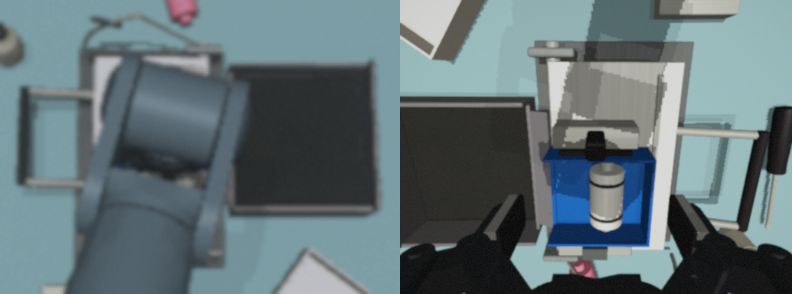

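The left half (top view) is blocked by the arm. The right half (wrist) shows the pad at (595,153) pressed on the tray wall, the tray against the backstop at (595,252), the roller in place, and the handle from (764,133) to (745,231) matching the model. Next, the handle.

Call:
step_arm(xyz=[[-0.03, 0.1, 0], [-0.06, 0.2, 0], [-0.09, 0.3, 0], [-0.12, 0.4, 0], [-0.139, 0.466, 0], [-0.139, 0.466, 0.07], [-0.139, 0.466, 0.11], [-0.139, 0.466, 0.11]], delta_rot=[[0, 0, 0], [0, 0, 0], [0, 0, 0], [0, 0, 0], [0, 0, 0], [0, 0, 0], [0, 0, 0], [0, 0, 0]])

```text
time_s: 9.68
tcp_pos: [560.4, 173.8, 155.6]
tool_rot: [-3.141, -0.005, 3.141]
force: [0.2, -0.7, -0.1]
finger_gap: 85.4
finger_force: 0.0
```

```bash
python3 - <<'E'
from h import *
o=env.observe(); print(o['tcp_pos'],o['force'])
c=cam('top');im=env.get_image('top'); np.save('t4.npy',im)
a=im[134:248,190:345]; w=env.get_image('wrist')
cv2.imwrite('pics/t4.png',np.hstack([cv2.resize(cv2.convertScaleAbs(a[:,:,::-1],alpha=1.3),(400,294),interpolation=cv2.INTER_CUBIC),cv2.resize(w[:,:,::-1],(392,294))]))
E
```

```text
[560.43258063 173.7597263  155.60621292] [ 0.18231195 -0.70453383 -0.08413145]
```

View pics/t4.png

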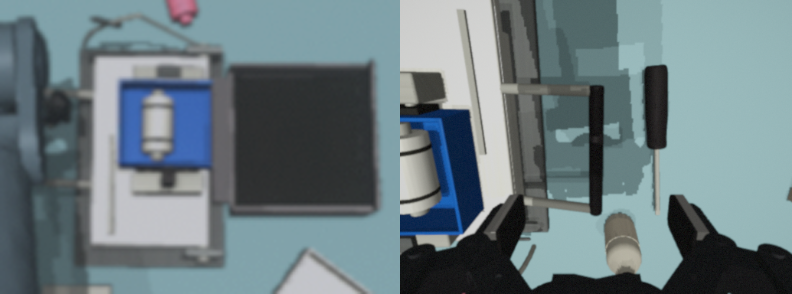

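The top half shows the tray seated between jaw and backstop with the roller in it. The wrist half shows the bar at (597,150), centred between the open fingers. Descending and gripping.

Call:
step_arm(xyz=[[0, 0, 0.06], [0, 0, 0.12], [0, 0, 0.18], [0, 0, 0.22], [0, 0, 0.249], [0, 0, 0.249]], delta_rot=[[0, 0, 0], [0, 0, 0], [0, 0, 0], [0, 0, 0], [0, 0, 0], [0, 0, 0]])

```text
time_s: 10.52
tcp_pos: [561.9, 174.1, 58.3]
tool_rot: [-3.141, -0.001, 3.141]
force: [1.0, -0.3, -0.0]
finger_gap: 85.6
finger_force: 0.0
```

Call:
step_arm(xyz=[[0, 0, 0], [0, 0, 0], [0, 0, 0], [0, 0, 0], [0, 0, 0], [0, 0, 0]], delta_rot=[[0, 0, 0], [0, 0, 0], [0, 0, 0], [0, 0, 0], [0, 0, 0], [0, 0, 0]], gripper=-1, grip_force=60)

```text
time_s: 11.28
tcp_pos: [562.2, 173.4, 59.1]
tool_rot: [-3.14, -0.0, 3.141]
force: [-2.0, -3.9, 4.1]
finger_gap: 12.1
finger_force: 58.6
```

```bash
python3 - <<'E'
from h import *
a0=np.arctan2(25,235);R=np.hypot(25,235)
for d in range(0,41,2):
    a=a0+np.radians(d); print(d,np.round([(R*np.cos(a)-235)/400,-(R*np.sin(a)-25)/400],4),np.round([R*np.cos(a)-235,R*np.sin(a)-25],1))
E
```

```text
0 [ 0. -0.] [0. 0.]
2 [-0.0025 -0.0205] [-1.   8.2]
4 [-0.0058 -0.0408] [-2.3 16.3]
6 [-0.0098 -0.0611] [-3.9 24.4]
8 [-0.0144 -0.0812] [-5.8 32.5]
10 [-0.0198 -0.1011] [-7.9 40.4]
12 [-0.0258 -0.1208] [-10.3  48.3]
14 [-0.0326 -0.1403] [-13.   56.1]
16 [-0.04   -0.1595] [-16.   63.8]
18 [-0.0481 -0.1785] [-19.2  71.4]
20 [-0.0568 -0.1972] [-22.7  78.9]
22 [-0.0662 -0.2155] [-26.5  86.2]
24 [-0.0762 -0.2336] [-30.5  93.4]
26 [-0.0869 -0.2512] [-34.7 100.5]
28 [-0.0981 -0.2685] [-39.2 107.4]
30 [-0.11   -0.2854] [-44.  114.2]
32 [-0.1224 -0.3018] [-49.  120.7]
34 [-0.1354 -0.3178] [-54.2 127.1]
36 [-0.1489 -0.3334] [-59.6 133.4]
38 [-0.163  -0.3485] [-65.2 139.4]
40 [-0.1776 -0.363 ] [-71.  145.2]
```

Gripped the bar. Lifting along the arc.

Call:
step_arm(xyz=[[0, -0.001, -0.01], [0, -0.0025, -0.0205], [0, -0.004, -0.0306], [0, -0.0058, -0.0408], [0, -0.0078, -0.051], [0, -0.0098, -0.0611], [0, -0.0121, -0.0712], [0, -0.0144, -0.0812]], delta_rot=[[0, 0, 0], [0, 0, 0], [0, 0, 0], [0, 0, 0], [0, 0, 0], [0, 0, 0], [0, 0, 0], [0, 0, 0]])

```text
time_s: 12.28
tcp_pos: [562.0, 168.4, 89.4]
tool_rot: [3.14, 0.001, 3.14]
force: [6.5, -1.7, -10.5]
finger_gap: 12.2
finger_force: 58.4
```

Call:
step_arm(xyz=[[0, -0.0027, -0.01], [0, -0.0054, -0.0199], [0, -0.0114, -0.0396], [0, -0.0182, -0.0591], [0, -0.0256, -0.0783], [0, -0.0337, -0.0973], [0, -0.0424, -0.116], [0, -0.0471, -0.1252]], delta_rot=[[0, 0, 0], [0, 0, 0], [0, 0, 0], [0, 0, 0], [0, 0, 0], [0, 0, 0], [0, 0, 0], [0, 0, 0]])

```text
time_s: 13.28
tcp_pos: [562.0, 150.8, 140.1]
tool_rot: [3.138, 0.001, 3.14]
force: [5.1, 4.7, -8.1]
finger_gap: 11.7
finger_force: 58.4
```

Call:
step_arm(xyz=[[0, -0.0072, -0.0137], [0, -0.0147, -0.0272], [0, -0.0227, -0.0404], [0, -0.031, -0.0535], [0, -0.0395, -0.0664], [0, -0.0485, -0.079], [0, -0.0578, -0.0913], [0, -0.0674, -0.1034]], delta_rot=[[0, 0, 0], [0, 0, 0], [0, 0, 0], [0, 0, 0], [0, 0, 0], [0, 0, 0], [0, 0, 0], [0, 0, 0]])

```text
time_s: 14.28
tcp_pos: [561.8, 125.6, 181.8]
tool_rot: [3.134, 0.0, 3.141]
force: [3.4, 9.3, -4.4]
finger_gap: 11.6
finger_force: 58.4
```

Call:
step_arm(xyz=[[0, -0.0065, -0.008], [0, -0.0132, -0.016], [0, -0.02, -0.0236], [0, -0.027, -0.0312], [0, -0.0341, -0.0387], [0, -0.0414, -0.046], [0, -0.0487, -0.0532], [0, -0.0539, -0.0581]], delta_rot=[[0, 0, 0], [0, 0, 0], [0, 0, 0], [0, 0, 0], [0, 0, 0], [0, 0, 0], [0, 0, 0], [0, 0, 0]])

```text
time_s: 15.28
tcp_pos: [561.7, 105.3, 205.7]
tool_rot: [3.132, 0.0, 3.141]
force: [1.0, 13.8, 3.0]
finger_gap: 12.0
finger_force: 59.2
```

```bash
python3 - <<'E'
from h import *
o=env.observe(); p=o['tcp_pos']; dy,dz=p[1]-173.4,p[2]-59.1
print(p,np.degrees(np.arctan2(25+dz,235+dy))-6.07,np.hypot(25+dz,235+dy))
a=env.get_image('scene')[130:260,150:330]; 
cv2.imwrite('pics/s5.png',cv2.resize(a[:,:,::-1],(792,572),interpolation=cv2.INTER_CUBIC))
E
```

```text
[561.73015464 105.2792287  205.67105086] 39.72422120764211 239.34348219000853
```

View pics/s5.png

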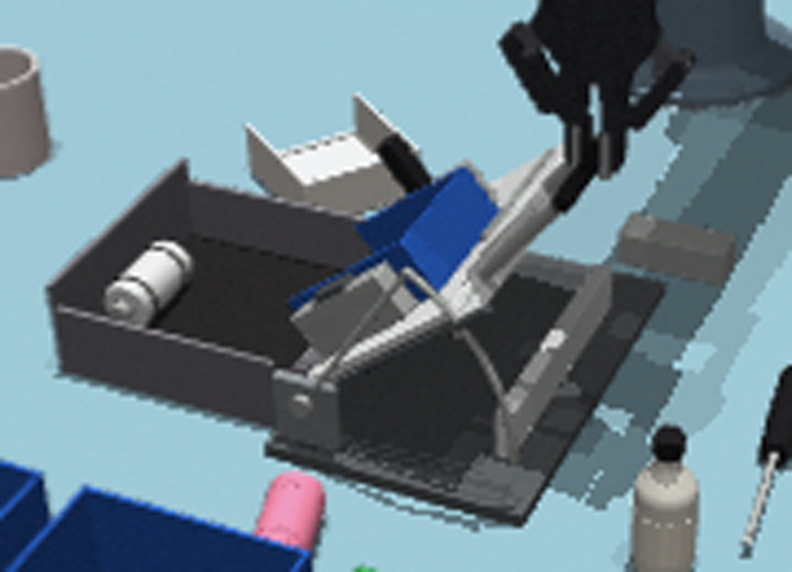

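The scene crop shows the roller already in the catch tray at (148,280), the tray still clamped and the cradle at about 39–40°. A slight nudge up, then hold for about a second.

Call:
step_arm(xyz=[[0, -0.006, -0.006], [0, -0.006, -0.006], [0, -0.006, -0.006], [0, -0.006, -0.006], [0, -0.006, -0.006], [0, -0.006, -0.006], [0, -0.006, -0.006], [0, -0.006, -0.006]], delta_rot=[[0, 0, 0], [0, 0, 0], [0, 0, 0], [0, 0, 0], [0, 0, 0], [0, 0, 0], [0, 0, 0], [0, 0, 0]])

```text
time_s: 16.32
tcp_pos: [561.7, 102.6, 208.6]
tool_rot: [3.133, 0.0, 3.141]
force: [-1.7, 11.5, 2.2]
finger_gap: 12.0
finger_force: 58.8
```

Call:
step_arm(xyz=[[0, 0, 0], [0, 0, 0]], delta_rot=[[0, 0, 0], [0, 0, 0]])

```text
time_s: 16.58
tcp_pos: [561.7, 102.5, 208.6]
tool_rot: [3.133, 0.0, 3.141]
force: [-1.6, 11.8, 1.9]
finger_gap: 11.6
finger_force: 58.8
```

Call:
step_arm(xyz=[[0, 0.0112, 0.0109], [0, 0.0258, 0.0254], [0, 0.0399, 0.0405], [0, 0.0534, 0.0561], [0, 0.0664, 0.0721], [0, 0.0788, 0.0885], [0, 0.0907, 0.1054], [0, 0.1019, 0.1227]], delta_rot=[[0, 0, 0], [0, 0, 0], [0, 0, 0], [0, 0, 0], [0, 0, 0], [0, 0, 0], [0, 0, 0], [0, 0, 0]])

```text
time_s: 17.58
tcp_pos: [562.1, 140.3, 160.0]
tool_rot: [3.141, 0.0, -3.142]
force: [-2.2, 0.7, 5.1]
finger_gap: 11.9
finger_force: 61.1
```

Call:
step_arm(xyz=[[0, 0.0107, 0.0176], [0, 0.0207, 0.0357], [0, 0.0301, 0.054], [0, 0.0388, 0.0727], [0, 0.0469, 0.0917], [0, 0.0543, 0.1109], [0, 0.0611, 0.1304], [0, 0.0641, 0.1402]], delta_rot=[[0, 0, 0], [0, 0, 0], [0, 0, 0], [0, 0, 0], [0, 0, 0], [0, 0, 0], [0, 0, 0], [0, 0, 0]])

```text
time_s: 18.58
tcp_pos: [562.2, 165.0, 102.6]
tool_rot: [-3.141, 0.0, 3.141]
force: [-2.0, -2.2, 4.4]
finger_gap: 11.6
finger_force: 63.3
```

Call:
step_arm(xyz=[[0, 0.003, 0.0099], [0, 0.0057, 0.0198], [0, 0.0084, 0.0298], [0, 0.0107, 0.0398], [0, 0.013, 0.0499], [0, 0.015, 0.06], [0, 0.017, 0.0702], [0, 0.018, 0.0753]], delta_rot=[[0, 0, 0], [0, 0, 0], [0, 0, 0], [0, 0, 0], [0, 0, 0], [0, 0, 0], [0, 0, 0], [0, 0, 0]])

```text
time_s: 19.58
tcp_pos: [562.3, 171.8, 72.6]
tool_rot: [-3.141, 0.0, 3.141]
force: [-0.3, -6.4, 2.8]
finger_gap: 11.8
finger_force: 63.2
```

Call:
step_arm(xyz=[[0, 0.001, 0.0045], [0, 0.0015, 0.009], [0, 0.0022, 0.0135], [0, 0.003, 0.018], [0, 0.0035, 0.0225], [0, 0.004, 0.027], [0, 0.0045, 0.0315], [0, 0.0048, 0.035]], delta_rot=[[0, 0, 0], [0, 0, 0], [0, 0, 0], [0, 0, 0], [0, 0, 0], [0, 0, 0], [0, 0, 0], [0, 0, 0]])

```text
time_s: 20.58
tcp_pos: [562.3, 173.5, 61.0]
tool_rot: [-3.14, -0.001, 3.141]
force: [-10.1, -9.9, 24.3]
finger_gap: 11.7
finger_force: 64.9
```

The upward force has jumped, so the cradle is on its stop. Releasing and retreating.

Call:
step_arm(xyz=[[0, 0, 0.003], [0, 0, 0.003], [0, 0, 0.003], [0, 0, 0.003], [0, 0, 0.003], [0, 0, -0.05], [0, 0, -0.15], [0, 0, -0.28]], delta_rot=[[0, 0, 0], [0, 0, 0], [0, 0, 0], [0, 0, 0], [0, 0, 0], [0, 0, 0], [0, 0, 0], [0, 0, 0]], gripper=1)

```text
time_s: 21.58
tcp_pos: [561.1, 174.1, 170.9]
tool_rot: [-3.141, -0.003, 3.141]
force: [0.4, 0.3, 0.2]
finger_gap: 85.3
finger_force: 0.0
```

Call:
step_arm(xyz=[[0, 0.1, -0.05], [0, 0.2, -0.1], [0, 0.3, -0.15], [0, 0.4, -0.15], [0, 0.4, -0.15]], delta_rot=[[0, 0, 0], [0, 0, 0], [0, 0, 0], [0, 0, 0], [0, 0, 0]])

```text
time_s: 22.2
tcp_pos: [561.6, 336.4, 231.0]
tool_rot: [3.141, 0.0, -3.139]
force: [0.2, -0.4, -0.6]
finger_gap: 85.1
finger_force: 0.0
```

```bash
python3 - <<'E'
from h import *
a=env.get_image('top')[134:248,190:345]; b=env.get_image('scene')[130:260,150:330]
print(env.observe()['time_s'])
cv2.imwrite('pics/e.png',np.hstack([cv2.resize(cv2.convertScaleAbs(a[:,:,::-1],alpha=1.3),(400,294),interpolation=cv2.INTER_CUBIC),cv2.resize(b[:,:,::-1],(400,294),interpolation=cv2.INTER_CUBIC)]))
E
```

```text
22.3
```

View pics/e.png

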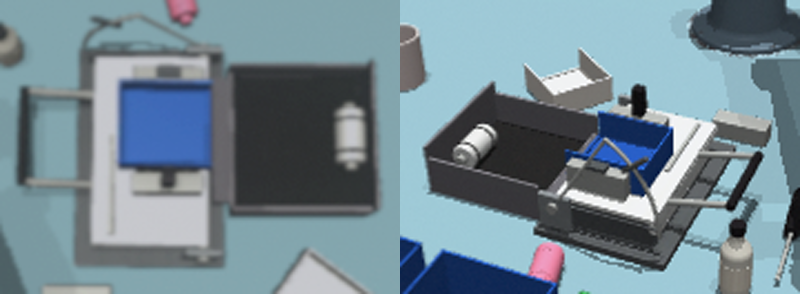

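The final views show the roller at rest in the catch tray (350,135), the empty tray clamped (165,123) and the handle at its original level position (22,183). Bystanders in the crops look undisturbed. Handing in.

```bash
python3 -c "
from bench import env
print(env.close_job())"
```

```text
the job is handed in; nothing more can be done
None
```

The job is handed in, at about 22 s of the 56 s allowed: the tray was clamped at about 14 N, the cradle held at about 40° for just over a second, the roller rolled into the catch tray, and the cradle is back level with the empty tray still clamped. I checked this in the final camera views; no verdict came back.

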